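# Slide the folding board home in its dock and shut the dock's door

## Robot

A 6-joint arm with a two-finger parallel gripper is mounted at the origin on a cart in front of the work surface, level with it; the furniture and walls round the work are solid. World frame = base frame: x ahead of the robot, y to its left, z up, the work surface at z = 0. Lengths are in mm, angles in rad, forces in N, time in s.
With the tool pointing down it reaches from about 350 to 975 mm from the base axis. Payload 7.1 kg.
Tool frame: the origin (TCP) lies at the very end of the fingers, on their centre line; the grasp point (between the pads) lies 19 mm behind it; z points along the fingers, y is the line along which they close (so a half turn about z gives the same grasp; the last joint's range is limited). The gripper opens to 88 mm and grips with 3 to 60 N. Pads are 20 mm wide; open, the fingers measure 115 mm over their backs; the gripper's body (75 mm by 178 mm) begins 61 mm behind the grasp point.
Start: joints at [1.218, 0.423, 1.63, -0, 1.089, -0.019], TCP at [204.74, 590.497, 222.675] pointing down, gripper open.
Joint ranges: [-3, 3], [-0.9, 2.11], [0.09, 2.58], [-1.31, 4.45], [0.11, 2.69], [-2.54, 2.54]. Speed limits (rad/s): [2.39, 2.39, 3.01, 3.14, 3.14, 3.14].

## Interface

Orientations are given as a rotation vector (axis times angle).
In Python, from workcell import sensors, imaging, close_job gives the robot as it stands. The module is installed in compiled form; this text tells all that it offers.
- The arm moves only by the tool servo_tool, never from a script. Its argument "steps" is a list of rows, each a list of 3 entries, a list of its own where there are three numbers: the shift along the world's x, y, z in m, then the turn, a rotation vector about the world's x, y, z in degrees, then the opening, from -1 (shut) to 1 (fully open). A call has exactly 8 rows; each row shifts and turns the commanded pose from where the row before left it; what a row does not reach is not made up. A row lasts 1/12 s, in which the tool goes at most 41.7 mm and 7.16 degrees, less where a joint would pass 70% of its speed; a pose out of reach is approached as far as the arm can. A call is refused whole if a number of a shift passes 0.0417 or a number of a turn 7.16, either way. A call with a gripper value outside its range is refused whole. The fingers move at their own pace and stop on an object; the grip force is fixed at half the most. Time passes only in rows, so rows that do not move let the fingers close, or fill a call up. It gives the time, the measured TCP pose, the force, the opening and the grip force at its end, in the units of the state.
- sensors.get_obs(): the state, without advancing time (a new reading comes with each control period).
- imaging.get_image(name): name is "side" or "top" or "wrist"; returns a dict with "color" (384x512x3 uint8, blue, green, red), "range_z" (384x512 float32, mm along the optical axis (not along the pixel's ray), 0 where there is no reading), "vertical_fov" (degrees; the focal length in pixels is half the picture's height over the tangent of half this angle, whatever the lens; pixels are square), "cx", "cy" (the principal point, pixels), "rvec" (rotation vector, rad) and "tvec" (3), from world to camera coordinates, as OpenCV has them; the wrist camera has in their place "tool_from_camera" (4x4, takes a point from camera to tool coordinates, whose origin is the TCP and whose axes are the flange's). Camera axes: x right, y down, z forward; pixel columns grow to the right and rows downward; lengths in mm; the calibration is good to about 2 mm. A picture is of the moment at which its call begins: read the wrist's pose just before it.
- close_job(): hands the job in; it is judged then, once.
The state is a dict: "t": time; "qpos": joint angles; "qvel": joint speeds; "joint_torque": joint torques, N m; "ee_pos": TCP position; "orientation": TCP orientation; "ft_force": force on the tool from outside, world axes, zero at the start; "moment": the same for the moment, N m; "width": finger opening in mm; "grasp_force": force on a finger pad.
Only numpy, scipy, OpenCV 4.12 (cv2) and the standard library are available. Lean on these libraries where they do the work, as an engineer would, in place of code of your own. Each camera call takes 0.05 s, during which the arm holds its last target. There are 200 camera calls.

## Task

Put the blue garment-folding board away: slide it flat along the table, without lifting it, rounded front end first (hand hole trailing) into the slot of the plywood dock until it is fully home against the back stop, swinging the dock's yellow door further open first if it is in the way. Only then push that door shut until it snaps home past its spring catch. Leave the button tin, the brass weight and the red staple box standing where they are.

Things in the scene. Friction and masses are not known exactly. Their poses are not given: they have to be found in the camera images.
- board: Loose blue plastic garment-folding board with white and yellow lines, flat on the table: 150 (x) x 130 (y) x 12 (z) mm, corners rounded 12 mm, 0.3 kg. Origin at the centre of its underside; +x points to the front end, which goes into the dock first.
- board_hole (a point): Centre of the board's hand hole, on its upper face, 45 mm behind the board's origin (x = -45). The hole goes right through: 26 mm in x by 90 mm in y, square corners. Two fingertips fit in side by side along y, to hook the board and push, pull or turn it.
- dock: Plywood dock fixed to the table, with no floor (the board slides on the table). Origin on the table; the board goes in along +x and, fully home, its origin and axes coincide with the dock's. Channel 136 mm wide (y) between cheeks 12 mm thick, 30 mm high, from x = -65 to +85 mm; back stop's face at x = +75. Black catch housing 34 x 14 mm, 34 high, centred at x = -100, y = -111 mm.
- dock_mouth (a point): Middle of the dock's mouth at table height, x = -85 mm in the dock's frame; the mouth narrows from about 150 mm here to 136 mm at x = -65. An aluminium cover, underside 16 mm and top 22 mm above the table, roofs the channel from x = -10 to +85 mm (the slot); in front of it the channel is open above.
- dock_door (a joint): Angle a of the dock's yellow door, rad: 0 = shut across the mouth, grows as it swings out, at most 2.1; stays where left. From the hinge the door points along (-sin a, -cos a) in the dock's x, y. Below about 1.6 it juts into the board's way. A spring roller holds its free edge: it resists from about 0.09 rad with a few newtons and is passed at 0.047, where the door snaps home.
- door_hinge (a point): On the door's upright hinge axis, 20 mm above the table, at x = -92, y = +84 mm in the dock's frame. The door is 10 mm thick, 5 mm to each side of this axis, 176 mm from axis to free edge, from 3 to 37 mm above the table.
- door_edge (a point): Point at mid height on the door's free edge, 172 mm from the hinge axis, 20 mm above the table.
- button_tin: Teal round button tin, 69 mm across, 67 mm high, loose; origin at the centre of its underside.
- brass_weight: Brass weight with a knob, 50 mm across, 61 mm high, loose; origin at the centre of its underside.
- staple_box: Red cardboard staple box, 42 x 62 x 36 mm, loose; origin at the centre of its underside.
- stack_near_corner (a point): Fixed point on the table at the nearest corner of the tall pile of peach-coloured garments (0.5 m high, solid, straight upright sides).
- stack_left_corner (a point): Fixed point on the table at the left corner of the same pile; its face towards the robot is the straight upright wall between these two corners, the pile lies behind it.

How it is judged:
By the outcome, as a careful person would: the job done as asked, in the order asked, and still so for the second after the job is handed in, with the robot touching nothing.
It also fails if it takes over 72 s, if anything falls off the work surface, if the arm or the gripper's body presses on something with over 40 N, if the wrist force passes 120 N, or if a joint passes its speed limit or range.

## Working session

There is one attempt and no reset: what is moved stays moved. The work goes in short steps, Python scripts to look and compute and a tool call to move; the robot and the scene stay as the last step left them, time stands still between calls to the robot, and variables do not carry over. Pictures are saved under pics/ and viewed, at most 10 in all, crops included, and the job is handed in when it is done.

Besides the shell and the picture viewer there is one more tool, called after "Emit:" in YAML: its name, and indented under it one key for each argument. servo_tool: Moves the arm, as the interface text tells. Its arguments: {"type":"object","properties":{"steps":{"type":"array"}},"required":["steps"]}

```bash
mkdir -p pics; cat > h.py <<'E'
import numpy as np, cv2
from workcell import sensors, imaging
def cam(n):
    d=imaging.get_image(n); h=d["color"].shape[0]
    d["f"]=h/2/np.tan(np.radians(d["vertical_fov"])/2)
    if "rvec" in d:
        d["R"]=cv2.Rodrigues(np.array(d["rvec"],float))[0]; d["t"]=np.array(d["tvec"],float).ravel()
    else:
        o=sensors.get_obs(); T=np.array(d["tool_from_camera"]); Rw=cv2.Rodrigues(np.array(o["orientation"],float))[0]
        Rcw=Rw@T[:3,:3]; c=Rw@T[:3,3]+np.array(o["ee_pos"]); d["R"]=Rcw.T; d["t"]=-Rcw.T@c
    return d
def ray(d,uv,z):
    uv=np.atleast_2d(np.array(uv,float)); r=np.c_[(uv[:,0]-d["cx"])/d["f"],(uv[:,1]-d["cy"])/d["f"],np.ones(len(uv))]@d["R"]
    c=-d["R"].T@d["t"]; return c+r*((z-c[2])/r[:,2])[:,None]
def cloud(d):
    Z=d["range_z"].astype(float); v,u=np.indices(Z.shape)
    P=np.stack([(u-d["cx"])/d["f"]*Z,(v-d["cy"])/d["f"]*Z,Z],-1)
    return (P-d["t"])@d["R"]
E
python3 - <<'E'
from h import *
import pickle
for n in ["side","top","wrist"]:
    d=cam(n); cv2.imwrite(f"pics/{n}0.png",d["color"]); pickle.dump(d,open(f"{n}0.pkl","wb")); print(n,-d["R"].T@d["t"],d["f"])
o=sensors.get_obs(); print(o)
E
```

```text
side [1427.43553514  532.99510252 1066.23642903] 470.2499006905414
top [ 497.86372028   69.75587294 1377.3772216 ] 391.6491589412635
wrist [132.29770048 615.00714872 384.57353541] 290.9016059969166
{'t': 0.15, 'qpos': array([ 1.21797972e+00,  4.23678583e-01,  1.63050211e+00, -1.76201855e-05,
        1.08860721e+00, -1.89947100e-02]), 'qvel': array([ 0.00037538, -0.00155484, -0.00179645,  0.0002316 ,  0.00072778,
        0.00101681]), 'joint_torque': array([-7.97617622e-05, -5.44981813e+01, -2.73919719e+01,  6.43616309e-02,
        2.05619558e-02, -7.56646978e-05]), 'ee_pos': array([204.61241083, 590.0988351 , 222.076828  ]), 'orientation': array([-5.21887944e-01, -3.09773179e+00,  1.84955646e-03]), 'ft_force': array([ 0.17632489, -0.15992121, -0.75428851]), 'moment': array([ 0.03429008, -0.01680991, -0.03021871]), 'grasp_force': 0.0, 'width': 87.92880160496289}
```

View pics/top0.png

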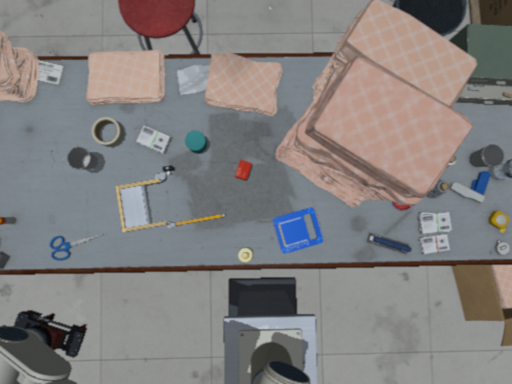

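View pics/side0.png

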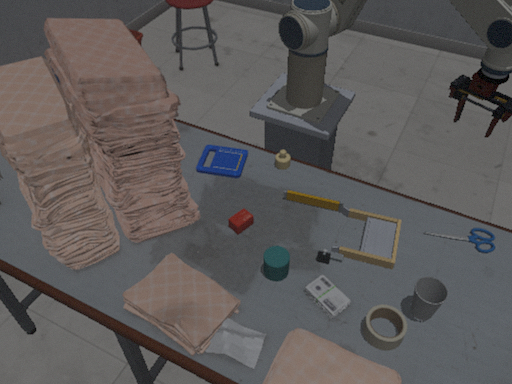

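Top view: dock at about (140,205) with its mouth to the right, door along (170,224)-(222,216), board at (298,230), tin at (196,141), staple box at (243,170), weight at (246,255). The pile's near corner is around (388,205) and its left corner around (280,155). Side view agrees. Next, enlarged crops.

```bash
python3 - <<'E'
from h import *
import pickle
t=pickle.load(open("top0.pkl","rb"));s=pickle.load(open("side0.pkl","rb"))
a=cv2.resize(t["color"][120:270,105:340],(800,511),interpolation=cv2.INTER_CUBIC)
cv2.imwrite("pics/tc.png",a)
b=cv2.resize(s["color"][130:280,180:420],(800,500),interpolation=cv2.INTER_CUBIC); cv2.imwrite("pics/sc.png",b)
hsv=cv2.cvtColor(t["color"],cv2.COLOR_BGR2HSV)
def blob(m,roi):
    mm=np.zeros_like(m); x0,y0,x1,y1=roi; mm[y0:y1,x0:x1]=m[y0:y1,x0:x1]
    c=max(cv2.findContours(mm,0,2)[0],key=cv2.contourArea); return c
P=cloud(t)
for n,lo,hi,roi,z in [("board",(100,120,60),(125,255,255),(265,195,335,260),12),("door",(20,120,100),(35,255,255),(165,205,230,232),37),("tin",(80,80,40),(95,255,255),(180,125,212,158),67),("box",(0,150,80),(8,255,255),(230,155,258,185),36),("weight",(15,60,80),(35,255,255),(235,245,262,264),40),("dock",(12,60,100),(28,255,255),(105,172,170,236),30)]:
    c=blob(cv2.inRange(hsv,lo,hi),roi); r=cv2.minAreaRect(c); q=ray(t,cv2.boxPoints(r),z)[:,:2]
    print(n,np.round(r,1) if 0 else r,"\n centre",ray(t,[r[0]],z).round(0),"\n",q.round(0).tolist(),"sides",np.linalg.norm(q[0]-q[1]).round(),np.linalg.norm(q[1]-q[2]).round(), "z",np.median(P[int(r[0][1]),int(r[0][0])]),P[int(r[0][1]),int(r[0][0])].round())
E
```

```text
board ((297.58489990234375, 230.04718017578125), (37.774147033691406, 43.13121032714844), 74.05460357666016) 
 centre [[ 445. -103.   12.]] 
 [[489.0, -14.0], [528.0, -160.0], [401.0, -192.0], [363.0, -47.0]] sides 151.0 131.0 z 12.823624463348457 [ 445. -101.   13.]
door ((198.49998474121094, 219.5), (2.9516100883483887, 45.88412094116211), 79.69515228271484) 
 centre [[488. 237.  37.]] 
 [[481.0, 315.0], [506.0, 161.0], [496.0, 159.0], [471.0, 313.0]] sides 156.0 10.0 z 238.53049420539622 [490. 239.  39.]
tin ((195.75001525878906, 141.25), (22.62741470336914, 19.091880798339844), 45.0) 
 centre [[752. 240.  67.]] 
 [[757.0, 290.0], [802.0, 244.0], [747.0, 190.0], [702.0, 236.0]] sides 65.0 77.0 z 242.09504934521647 [752. 242.  71.]
box ((243.25003051757812, 169.75), (11.700427055358887, 17.076295852661133), 18.434947967529297) 
 centre [[656.  82.  36.]] 
 [[635.0, 111.0], [691.0, 91.0], [677.0, 53.0], [622.0, 73.0]] sides 59.0 40.0 z 82.57965752659021 [659.  83.  38.]
weight ((247.0500030517578, 256.1500244140625), (8.538147926330566, 10.11928653717041), 71.56504821777344) 
 centre [[362.  74.  40.]] 
 [[370.0, 95.0], [380.0, 62.0], [353.0, 53.0], [343.0, 86.0]] sides 34.0 29.0 z 74.01194118295705 [364.  74.  56.]
dock ((140.16397094726562, 205.03073120117188), (46.438720703125, 43.40864562988281), 80.96051788330078) 
 centre [[541. 437.  30.]] 
 [[610.0, 523.0], [631.0, 376.0], [473.0, 352.0], [453.0, 497.0]] sides 148.0 160.0 z 439.01465509398923 [542. 439.  25.]
```

View pics/tc.png

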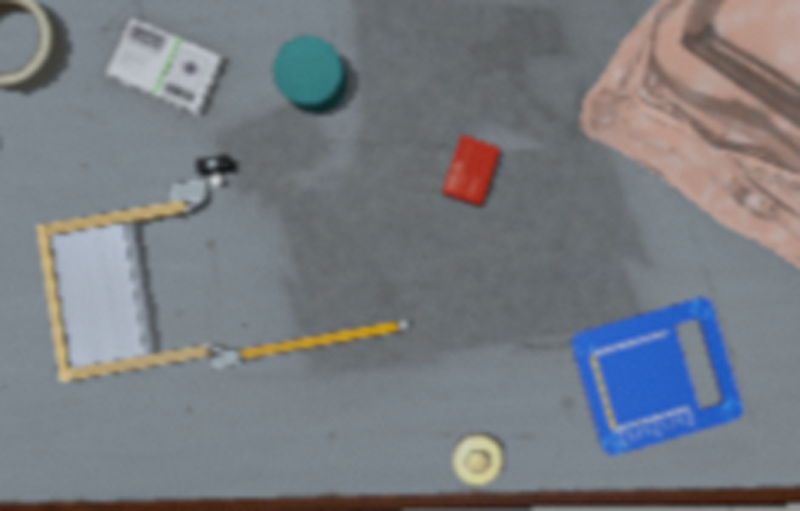

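View pics/sc.png

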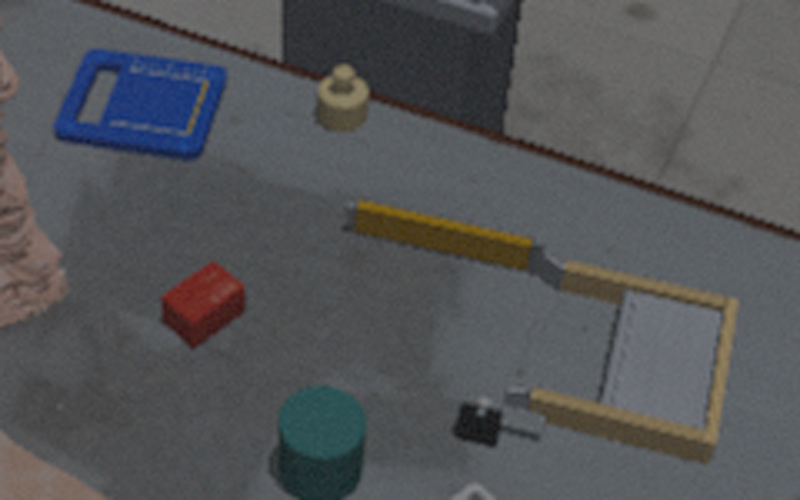

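Crops: the board's hand hole is at the right (705,365 in the top crop), so its front already faces the dock. The door is almost in line with the near cheek, so a≈1.55. The box lies near the dock's axis, so the board must pass between it and the weight. One more measurement covers the pile's face and the hole.

```bash
cat >> h.py <<'E'
D0=np.array([541.8,427.]);TH=np.radians(98.1)
ex=np.array([np.cos(TH),np.sin(TH)]);ey=np.array([-ex[1],ex[0]])
def w2d(p): p=np.atleast_2d(p)[:,:2]-D0; return np.c_[p@ex,p@ey]
def d2w(p): p=np.atleast_2d(np.array(p,float)); return D0+p[:,:1]*ex+p[:,1:]*ey
E
python3 - <<'E'
from h import *
import pickle
t=pickle.load(open("top0.pkl","rb"));s=pickle.load(open("side0.pkl","rb"))
for d in (t,s):
    P=cloud(d).reshape(-1,3); 
    m=(P[:,2]>40)&(P[:,2]<480)&(P[:,0]>330)&(P[:,0]<800)&(P[:,1]<20)&(P[:,1]>-450); Q=P[m]
    n=np.array([-.91,.42]);n/=np.linalg.norm(n); h=np.array([456.5,-146.5])
    # nearest points toward robot, by bins along face
    tt=np.array([-n[1],n[0]]); 
    for k in np.arange(-300,320,60):
        b=Q[np.abs((Q[:,:2]-h)@tt-k)<30]
        if len(b)>5:
            dd=(b[:,:2]-h)@n; i=np.argsort(dd)[-3:]; print(k,len(b),b[i[0]].round(),dd[i].round())
hsv=cv2.cvtColor(t["color"],cv2.COLOR_BGR2HSV); m=cv2.inRange(hsv,(100,120,60),(125,255,255)); 
cs,hi=cv2.findContours(m,cv2.RETR_CCOMP,2)
for c,h in zip(cs,hi[0]):
    if h[3]>=0 and cv2.contourArea(c)>40: r=cv2.minAreaRect(c); q=ray(t,cv2.boxPoints(r),12); print("hole",r,ray(t,[r[0]],12),q.round().tolist())
for n,z,p in [("hinge",20,(-92,84)),("edge",20,None)]:
    pass
print("dock hinge",d2w([(-92,84)]),"door pts",w2d([[476,314],[501,160]]), "board",w2d([[445,-103]]),"box",w2d([[622,73],[635,111],[691,91],[677,53]]).round(),"wt",w2d([[362,74]]))
print(d2w([(-232,40),(-228,122)]))
E
```

```text
-180 1133 [667. -70. 407.] [-159. -159. -158.]
-120 887 [ 640. -122.  301.] [-157. -157. -156.]
-60 903 [ 609. -169.   47.] [-148. -148. -146.]
0 902 [ 572. -223.  397.] [-137. -136. -136.]
60 1128 [ 545. -269.   51.] [-132. -131. -130.]
120 899 [ 523. -304.  410.] [-126. -125. -125.]
180 15 [ 526. -346.  422.] [-147. -145. -144.]
240 7 [ 390. -410.   41.] [-50. -48. -43.]
-180 6508 [678. -64. 410.] [-167. -166. -166.]
-120 113 [ 660. -105.  318.] [-168. -167. -166.]
-60 21 [ 797. -255.  283.] [-355. -354. -173.]
0 287 [ 764. -312.  247.] [-349. -348. -347.]
60 366 [ 748. -347.   81.] [-348. -347. -342.]
120 282 [ 703. -407.  130.] [-334. -333. -331.]
180 19 [ 695. -438.  457.] [-339. -338. -338.]
hole ((60.5, 254.5), (15.0, 9.0), 0.0) [[377.1411964  714.46167954  12.        ]] [[362.0, 740.0, 12.0], [393.0, 740.0, 12.0], [392.0, 689.0, 12.0], [361.0, 689.0, 12.0]]
hole ((56.50000762939453, 242.00003051757812), (7.77817440032959, 12.020814895629883), 45.0) [[420.09027703 728.67861313  12.        ]] [[415.0, 753.0, 12.0], [444.0, 724.0, 12.0], [425.0, 705.0, 12.0], [396.0, 733.0, 12.0]]
hole ((283.276123046875, 234.2128143310547), (26.472213745117188, 9.552270889282227), 80.13418579101562) [[431.69799537 -53.10164823  12.        ]] [[474.0, -30.0, 12.0], [480.0, -63.0, 12.0], [389.0, -76.0, 12.0], [384.0, -44.0, 12.0]]
hole ((309.9060363769531, 226.38055419921875), (27.31369972229004, 9.085755348205566), 73.61045837402344) [[ 457.02274017 -146.50568151   12.        ]] [[499.0, -119.0, 12.0], [507.0, -150.0, 12.0], [416.0, -174.0, 12.0], [407.0, -143.0, 12.0]]
dock hinge [[471.60092609 324.08212001]] door pts [[-102.60137226   81.06539589]
 [-258.58754635   78.01359416]] board [[-511.07329934  170.51194299]] box [[-362.  -30.]
 [-326.  -48.]
 [-354. -100.]
 [-389.  -81.]] wt [[-324.14430967  227.74438853]]
[[534.8881395  191.67846213]
 [453.14259464 184.08465574]]
```

Emit:
servo_tool:
  steps:
    - [[0.0235,-0.0285,-0.005],[0,0,-4.5],-1]
    - [[0.0235,-0.0285,-0.005],[0,0,-4.5],-1]
    - [[0.0235,-0.0285,-0.005],[0,0,-4.5],-1]
    - [[0.0235,-0.0285,-0.005],[0,0,-4.5],-1]
    - [[0.0235,-0.0285,-0.005],[0,0,-4.5],-1]
    - [[0.0235,-0.0285,-0.005],[0,0,-4.5],-1]
    - [[0.0235,-0.0285,-0.005],[0,0,-4.5],-1]
    - [[0.0235,-0.0285,-0.005],[0,0,-4.5],-1]

```text
t: 0.82
ee_pos: [393.5, 360.9, 182.4]
orientation: [-1.459, -2.782, 0.0]
ft_force: [0.3, 0.6, 0.5]
width: 37.9
grasp_force: 0.0
```

Emit:
servo_tool:
  steps:
    - [[0.0235,-0.0285,-0.005],[0,0,-4.5],-1]
    - [[0.0235,-0.0285,-0.005],[0,0,-4.5],-1]
    - [[0.0235,-0.0285,-0.005],[0,0,-4.5],-1]
    - [[0.0235,-0.0285,-0.005],[0,0,-4.5],-1]
    - [[0.0235,-0.0285,-0.005],[0,0,-4.5],-1]
    - [[0.0235,-0.0285,-0.005],[0,0,-4.5],-1]
    - [[0,0,-0.02],[0,0,0],-1]
    - [[0,0,-0.02],[0,0,0],-1]

```text
t: 1.48
ee_pos: [535.9, 189.8, 112.7]
orientation: [2.068, 2.363, 0.003]
ft_force: [0.4, -0.5, 0.7]
width: 0.1
grasp_force: 0.0
```

Emit:
servo_tool:
  steps:
    - [[0,0,-0.025],[0,0,0.5],-1]
    - [[0,0,-0.025],[0,0,0],-1]
    - [[0,0,-0.025],[0,0,0],-1]
    - [[0,0,-0.02],[0,0,0],-1]
    - [[0,0,0],[0,0,0],-1]
    - [[-0.005,-0.001,0],[0,0,0],-1]
    - [[-0.008,-0.001,0],[0,0,0],-1]
    - [[-0.01,-0.001,0],[0,0,0],-1]

```text
t: 2.15
ee_pos: [511.2, 188.7, 19.0]
orientation: [2.053, 2.377, 0.003]
ft_force: [0.4, -0.2, -0.1]
width: 0.4
grasp_force: 0.2
```

Emit:
servo_tool:
  steps:
    - [[-0.008,-0.001,0],[0,0,0],-1]
    - [[-0.008,-0.001,0],[0,0,0],-1]
    - [[-0.008,-0.001,0],[0,0,0],-1]
    - [[-0.008,-0.001,0],[0,0,0],-1]
    - [[-0.008,-0.001,0],[0,0,0],-1]
    - [[-0.008,-0.001,0],[0,0,0],-1]
    - [[-0.006,-0.001,0],[0,0,0],-1]
    - [[-0.004,0,0],[0,0,0],-1]

```text
t: 2.82
ee_pos: [451.7, 181.2, 17.6]
orientation: [-2.053, -2.377, 0.001]
ft_force: [-0.4, 0.8, -0.1]
width: 0.1
grasp_force: 0.2
```

Emit:
servo_tool:
  steps:
    - [[0.01,0,0],[0,0,0],-1]
    - [[0.015,0,0.005],[0,0,0],-1]
    - [[0,0,0.03],[0,0,0],-1]
    - [[0,0,0.03],[0,0,0],-1]
    - [[0,-0.03,0.02],[0,0,1],-1]
    - [[0,-0.04,0],[0,0,1],-1]
    - [[0,-0.04,0],[0,0,1],-1]
    - [[0,-0.04,0],[0,0,1],-1]

```text
t: 3.48
ee_pos: [479.0, 30.0, 103.5]
orientation: [1.965, 2.449, 0.002]
ft_force: [1.6, -0.2, -1.2]
width: 0.5
grasp_force: 0.0
```

Emit:
servo_tool:
  steps:
    - [[0,-0.04,0],[0,0,1],-1]
    - [[0,-0.02,0],[0,0,1],-1]
    - [[0,0,0],[0,0,1],-1]
    - [[0,0,0],[0,0,0],-1]
    - [[0,0,0],[0,0,0],-1]
    - [[0,0,0],[0,0,0],-1]
    - [[0,0,0],[0,0,0],-1]
    - [[0,0,0],[0,0,0],-1]

```text
t: 4.15
ee_pos: [477.9, -27.5, 102.6]
orientation: [-1.902, -2.5, -0.0]
ft_force: [0.4, 1.0, -0.1]
width: 0.2
grasp_force: 0.0
```

```bash
python3 - <<'E'
from h import *
t=cam("top"); w=cam("wrist"); cv2.imwrite("pics/ov.png",np.hstack([cv2.resize(t["color"][120:270,105:340],(400,256)),cv2.resize(w["color"],(400,256))]) )
def hsv(d): return cv2.cvtColor(d["color"],cv2.COLOR_BGR2HSV)
m=cv2.inRange(hsv(t),(20,120,100),(35,255,255)); m[:,:160]=0;m[:,230:]=0;m[:200]=0;m[245:]=0
r=cv2.minAreaRect(max(cv2.findContours(m,0,2)[0],key=cv2.contourArea)); print("door",w2d(ray(t,cv2.boxPoints(r),37)).round(1).tolist())
m=cv2.inRange(hsv(w),(100,120,60),(125,255,255)); cs,hi=cv2.findContours(m,cv2.RETR_CCOMP,2)
for c,h in zip(cs,hi[0]):
    if cv2.contourArea(c)>300: q=ray(w,cv2.boxPoints(cv2.minAreaRect(c)),12)[:,:2]; print("ext" if h[3]<0 else "hole",q.round(1).tolist(),q.mean(0).round(1),np.linalg.norm(q[0]-q[1]).round(),np.linalg.norm(q[1]-q[2]).round())
E
```

```text
door [[-99.9, 88.9], [-103.8, 80.4], [-242.8, 146.2], [-238.9, 154.6]]
ext [[395.3, -62.8], [468.1, -42.7], [482.4, -97.5], [405.4, -118.8]] [437.8 -80.5] 75.0 57.0
ext [[365.3, -47.4], [487.4, -13.7], [518.1, -119.1], [381.7, -156.8]] [438.1 -84.3] 127.0 110.0
```

View pics/ov.png

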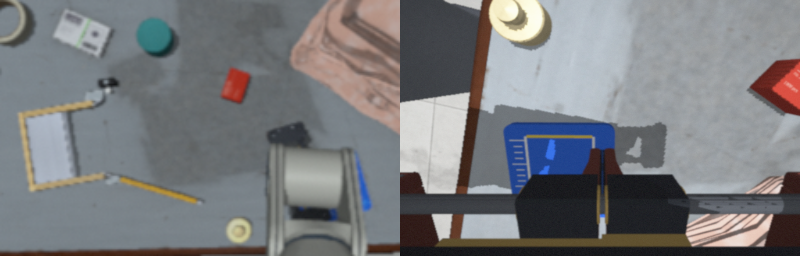

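Door now at a≈2.0 and the board seems unmoved (top and wrist agree). Going over the hole next.

Emit:
servo_tool:
  steps:
    - [[-0.004,-0.024,0],[0,0,-0.3],-1]
    - [[-0.004,-0.024,0],[0,0,0],-1]
    - [[-0.004,-0.024,0],[0,0,0],-1]
    - [[-0.004,-0.024,0],[0,0,0],-1]
    - [[-0.005,-0.023,0],[0,0,0],-1]
    - [[0,0,-0.03],[0,0,0],-1]
    - [[0,0,-0.03],[0,0,0],-1]
    - [[0,0,0],[0,0,0],-1]

```text
t: 4.92
ee_pos: [453.8, -146.7, 39.0]
orientation: [-1.908, -2.488, 0.003]
ft_force: [-1.7, -0.3, 0.3]
width: 0.4
grasp_force: 0.0
```

Emit:
servo_tool:
  steps:
    - [[0,0,0],[0,0,0],-1]
    - [[0,0,0],[0,0,0],-1]
    - [[0,0,0],[0,0,0],-1]
    - [[0,0,0],[0,0,0],-1]
    - [[0,0,0],[0,0,0],-1]
    - [[0,0,0],[0,0,0],-1]
    - [[0,0,0],[0,0,0],-1]
    - [[0,0,0],[0,0,0],-1]

```text
t: 5.58
ee_pos: [456.9, -147.5, 43.0]
orientation: [1.91, 2.493, 0.0]
ft_force: [-0.1, 0.9, 0.7]
width: 0.2
grasp_force: 0.0
```

Emit:
servo_tool:
  steps:
    - [[0,0.001,-0.01],[0,0,0],-1]
    - [[0,0,-0.008],[0,0,0],-1]
    - [[0,0,-0.008],[0,0,0],-1]
    - [[0,0,-0.006],[0,0,0],-1]
    - [[0,0,-0.004],[0,0,0],-1]
    - [[0,0,0],[0,0,0],-1]
    - [[0,0,0],[0,0,0],-1]
    - [[0,0,0],[0,0,0],-1]

```text
t: 6.25
ee_pos: [456.5, -146.4, 6.6]
orientation: [-1.911, -2.493, 0.0]
ft_force: [0.9, 0.1, -0.4]
width: 0.7
grasp_force: 0.1
```

Emit:
servo_tool:
  steps:
    - [[0,0,0],[0,0,0],0.0]
    - [[0,0,0],[0,0,0],0.15]
    - [[0,0,0],[0,0,0],0.3]
    - [[0,0,0],[0,0,0],0.3]
    - [[0,0,0],[0,0,0],0.3]
    - [[0,0,0],[0,0,0],0.3]
    - [[0,0,0],[0,0,0],0.3]
    - [[0,0,0],[0,0,0],0.3]

```text
t: 6.92
ee_pos: [456.8, -146.5, 6.7]
orientation: [1.911, 2.494, 0.0]
ft_force: [0.2, -0.4, -0.3]
width: 50.4
grasp_force: 0.0
```

Emit:
servo_tool:
  steps:
    - [[0,0,0],[0,0,0],0.6]
    - [[0,0,0],[0,0,0],0.6]
    - [[0,0,0],[0,0,0],0.6]
    - [[0,0,0],[0,0,0],0.6]
    - [[0.001,0.003,0],[0,0,0],0.6]
    - [[0.002,0.005,0],[0,0,0],0.6]
    - [[0.003,0.008,0],[0,0,0],0.6]
    - [[0.004,0.01,0],[0,0,0],0.6]

```text
t: 7.58
ee_pos: [466.8, -120.0, 6.6]
orientation: [-1.911, -2.493, 0.0]
ft_force: [-0.5, -2.0, 0.2]
width: 70.1
grasp_force: 0.7
```

Emit:
servo_tool:
  steps:
    - [[0.004,0.01,0],[0,0,-0.4],0.6]
    - [[0.004,0.01,0],[0,0,-0.4],0.6]
    - [[0.004,0.01,0],[0,0,-0.4],0.6]
    - [[0.004,0.01,0],[0,0,-0.4],0.6]
    - [[0.004,0.01,0],[0,0,-0.4],0.6]
    - [[0.004,0.01,0],[0,0,-0.4],0.6]
    - [[0.004,0.01,0],[0,0,-0.4],0.6]
    - [[0.004,0.01,0],[0,0,-0.4],0.6]

```text
t: 8.25
ee_pos: [498.8, -39.0, 6.7]
orientation: [-1.979, -2.44, 0.0]
ft_force: [-0.5, -1.6, 1.2]
width: 70.4
grasp_force: 0.9
```

Emit:
servo_tool:
  steps:
    - [[0.0045,0.0108,0],[0,0,-0.45],0.6]
    - [[0.0045,0.0108,0],[0,0,-0.45],0.6]
    - [[0.0045,0.0108,0],[0,0,-0.45],0.6]
    - [[0.0045,0.0108,0],[0,0,-0.45],0.6]
    - [[0.0045,0.0108,0],[0,0,-0.45],0.6]
    - [[0.0045,0.0108,0],[0,0,-0.45],0.6]
    - [[0.0045,0.0108,0],[0,0,-0.45],0.6]
    - [[0.0035,0.0108,0],[0,0,-0.45],0.6]

```text
t: 8.92
ee_pos: [533.7, 47.5, 6.6]
orientation: [-2.055, -2.376, 0.001]
ft_force: [-1.6, -2.0, 0.4]
width: 70.4
grasp_force: 1.1
```

```bash
cat > look.py <<'E'
from h import *
import sys
t=cam("top"); w=cam("wrist"); s=cam("side"); o=sensors.get_obs(); print("tcp",o["ee_pos"].round(1),w2d(o["ee_pos"]).round(1), "ft",o["ft_force"].round(1))
cv2.imwrite(f"pics/{sys.argv[1]}.png",np.hstack([cv2.resize(t["color"][120:270,105:340],(400,256)),cv2.resize(s["color"][120:300,160:420],(400,256))]) )
for n,d in (("top",t),("wrist",w),("side",s)):
    P=cloud(d); hs=cv2.cvtColor(d["color"],cv2.COLOR_BGR2HSV); dk=w2d(P.reshape(-1,3)).reshape(P.shape[:2]+(2,))
    reg=(np.abs(dk[...,0]+250)<330)&(np.abs(dk[...,1])<260)
    for k,lo,hi,z in (("board",(100,120,50),(125,255,255),12),("door",(20,120,80),(35,255,255),37)):
        m=cv2.inRange(hs,lo,hi); m[~reg]=0
        if k=="door": m[P[...,2]<25]=0; m[dk[...,0]>-85]=0; m[dk[...,1]>200]=0
        cs=cv2.findContours(m,0,2)[0]
        if cs:
            c=max(cs,key=cv2.contourArea)
            if cv2.contourArea(c)>60: q=w2d(ray(d,cv2.convexHull(c).reshape(-1,2),z)); b=cv2.minAreaRect(q.astype(np.float32)); print(n,k,np.round(b[0],1),np.round(b[1],1),round(b[2],1),"min",q.min(0).round(1),"max",q.max(0).round(1))
E
python3 look.py a
```

```text
tcp [534.1  47.5   6.7] [[-374.6   61.1]] ft [0.7 1.6 0.6]
top board [-273.    61.5] [131.9  46.2] 82.8 min [-304.1   -2.8] max [-254.5  127.1]
top door [-171.2  117.7] [  9.3 153.8] 64.9 min [-240.8   82.6] max [-102.3  152.8]
wrist board [-321.5   61.1] [132.3 130.6] 0.1 min [-387.4   -4.3] max [-255.2  126.5]
wrist door [-434.8    6.1] [ 12.3 179.4] 0.5 min [-441.6  -83.7] max [-428.2   95.8]
side board [-326.4   55.4] [150.3 139.2] 0.5 min [-401.3  -14.6] max [-251.1  125.2]
side door [-172.   114.4] [  9.1 155.3] 64.4 min [-243.1   78.5] max [-100.6  150.2]
```

View pics/a.png

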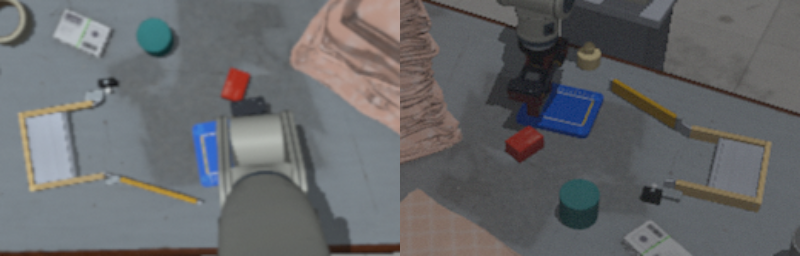

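Board is straight (yaw about 0°, y=61) and clear of box, weight and door. Continuing past the box and across to the axis.

Emit:
servo_tool:
  steps:
    - [[0.0014,0.0102,0],[0,0,0],0.6]
    - [[0.0014,0.0102,0],[0,0,0],0.6]
    - [[0.0014,0.0102,0],[0,0,0],0.6]
    - [[0.0014,0.0102,0],[0,0,0],0.6]
    - [[0.0014,0.0102,0],[0,0,0],0.6]
    - [[0.0014,0.0102,0],[0,0,0],0.6]
    - [[0.0014,0.0102,0],[0,0,0],0.6]
    - [[0.0014,0.0102,0],[0,0,0],0.6]

```text
t: 9.73
ee_pos: [544.9, 128.6, 6.6]
orientation: [-2.055, -2.376, 0.0]
ft_force: [-0.5, -1.2, 0.1]
width: 70.1
grasp_force: 0.7
```

Emit:
servo_tool:
  steps:
    - [[0.0035,0.0092,0],[0,0,0],0.6]
    - [[0.0035,0.0092,0],[0,0,0],0.6]
    - [[0.0035,0.0092,0],[0,0,0],0.6]
    - [[0.0035,0.0092,0],[0,0,0],0.6]
    - [[0.0035,0.0092,0],[0,0,0],0.6]
    - [[0.0035,0.0092,0],[0,0,0],0.6]
    - [[0.0035,0.0092,0],[0,0,0],0.6]
    - [[0.0035,0.0092,0],[0,0,0],0.6]

```text
t: 10.4
ee_pos: [573.2, 202.0, 6.6]
orientation: [-2.055, -2.376, 0.0]
ft_force: [-1.0, -0.7, -1.0]
width: 70.8
grasp_force: 0.7
```

```bash
python3 look.py b; python3 - <<'E'
from h import *
# refine the dock: plywood outline at z=30 from side and top
for n in ("top","side"):
    d=cam(n);P=cloud(d);dk=w2d(P.reshape(-1,3)).reshape(P.shape[:2]+(2,));hs=cv2.cvtColor(d["color"],cv2.COLOR_BGR2HSV)
    m=cv2.inRange(hs,(10,60,100),(28,255,255)); m[(np.abs(dk[...,0]-10)>95)|(np.abs(dk[...,1])>95)]=0
    m[np.abs(P[...,2]-30)>8]=0
    Q=w2d(ray(d,np.argwhere(m)[:,::-1],30))
    print(n,len(Q),cv2.minAreaRect(Q.astype(np.float32)))
    for sy in(-74,74):
        q=Q[(np.abs(Q[:,1]-sy)<9)&(Q[:,0]<70)]
        if len(q)>10: print(sy,len(q),np.polyfit(q[:,0],q[:,1],1).round(4),q[:,0].min())
E
```

```text
tcp [573.8 202.3   6.9] [[-226.9   -0. ]] ft [0.5 1.  0.2]
wrist board [-1.743e+02  1.000e-01] [132.1 130.5] 0.2 min [-240.1  -65.3] max [-108.1   65.4]
wrist door [-163.   108.1] [ 17.7 126.9] 64.4 min [-222.4   73.5] max [-109.2  130.9]
side board [-180.8   -4.7] [151.1 137. ] 0.9 min [-256.   -74.2] max [-105.6   63.8]
top 373 ((9.268421173095703, -1.2234878540039062), (147.8083038330078, 158.0247039794922), 0.6397720575332642)
-74 121 [ 1.00000e-03 -7.51154e+01] -63.13037505888092
74 117 [1.50000e-02 7.26145e+01] -65.4335000277631
side 449 ((9.360923767089844, -4.81414794921875), (147.4247589111328, 158.53395080566406), 0.2941613793373108)
-74 145 [ 4.9000e-03 -7.8073e+01] -62.776585448123086
74 114 [4.20000e-03 6.96983e+01] -63.88554149769531
```

Board is centred on the dock's axis: wrist y≈0, and the side view gives the board and the dock the same offset. Pushing in.

Emit:
servo_tool:
  steps:
    - [[-0.0005,0.0099,0],[0,0,0.3],0.5]
    - [[-0.0014,0.0099,0],[0,0,0],0.5]
    - [[-0.0014,0.0099,0],[0,0,0],0.5]
    - [[-0.0014,0.0099,0],[0,0,0],0.5]
    - [[-0.0014,0.0099,0],[0,0,0],0.5]
    - [[-0.0014,0.0099,0],[0,0,0],0.5]
    - [[-0.0014,0.0099,0],[0,0,0],0.5]
    - [[-0.0014,0.0099,0],[0,0,0],0.5]

```text
t: 11.32
ee_pos: [563.3, 281.5, 7.0]
orientation: [2.048, 2.381, 0.002]
ft_force: [4.1, -3.4, -0.6]
width: 65.8
grasp_force: 2.1
```

Emit:
servo_tool:
  steps:
    - [[-0.0014,0.0099,0],[0,0,0],0.5]
    - [[-0.0014,0.0099,0],[0,0,0],0.5]
    - [[-0.0014,0.0099,0],[0,0,0],0.5]
    - [[-0.0014,0.0099,0],[0,0,0],0.5]
    - [[0,0,0],[0,0,0],0.5]
    - [[0,0,0],[0,0,0],0.5]
    - [[0,0,0],[0,0,0],0.5]
    - [[0,0,0],[0,0,0],0.5]

```text
t: 11.98
ee_pos: [556.9, 320.2, 6.7]
orientation: [-2.049, -2.381, -0.001]
ft_force: [1.3, 2.6, 0.3]
width: 65.7
grasp_force: 1.0
```

```bash
python3 look.py c
```

```text
tcp [557.  319.8   6.7] [[-108.3    0. ]] ft [0.1 2.1 0.3]
wrist board [-69.7  -1. ] [115.9 130.7] 0.7 min [-126.9  -67. ] max [-11.3  65. ]
wrist door [-169.   -52.4] [ 12.5 183.8] 0.9 min [-175.5 -144.4] max [-161.9   39.5]
side board [-73.2 -19.9] [123.9 109.6] 1.3 min [-134.4  -75.7] max [-11.4  36.2]
```

Emit:
servo_tool:
  steps:
    - [[-0.001,0.0079,0],[0,0,0],0.5]
    - [[-0.0011,0.0079,0],[0,0,0],0.5]
    - [[-0.0011,0.0079,0],[0,0,0],0.5]
    - [[-0.0011,0.0079,0],[0,0,0],0.5]
    - [[-0.0011,0.0079,0],[0,0,0],0.5]
    - [[-0.0011,0.0079,0],[0,0,0],0.5]
    - [[-0.0005,0.004,0],[0,0,0],0.5]
    - [[0,0,0],[0,0,0],0.5]

```text
t: 12.8
ee_pos: [549.8, 372.8, 6.6]
orientation: [-2.048, -2.382, -0.001]
ft_force: [-0.4, -1.0, 0.2]
width: 65.8
grasp_force: 0.0
```

Emit:
servo_tool:
  steps:
    - [[-0.0003,0.002,0],[0,0,0],0.5]
    - [[-0.0003,0.002,0],[0,0,0],0.5]
    - [[-0.0003,0.002,0],[0,0,0],0.5]
    - [[-0.0003,0.002,0],[0,0,0],0.5]
    - [[-0.0003,0.002,0],[0,0,0],0.5]
    - [[-0.0003,0.001,0],[0,0,0],0.5]
    - [[0,0,0],[0,0,0],0.5]
    - [[0,0,0],[0,0,0],0.5]

```text
t: 13.47
ee_pos: [548.4, 381.9, 6.6]
orientation: [2.049, 2.381, -0.0]
ft_force: [2.3, -4.5, -0.9]
width: 65.6
grasp_force: 2.1
```

Emit:
servo_tool:
  steps:
    - [[-0.0002,0.001,0],[0,0,0],0.5]
    - [[-0.0001,0.001,0],[0,0,0],0.5]
    - [[-0.0001,0.001,0],[0,0,0],0.5]
    - [[-0.0002,0.001,0],[0,0,0],0.5]
    - [[0,0,0],[0,0,0],0.5]
    - [[0,0,0],[0,0,0],0.5]
    - [[0,0,0],[0,0,0],0.5]
    - [[0,0,0],[0,0,0],0.5]

```text
t: 14.13
ee_pos: [548.5, 382.2, 6.6]
orientation: [2.046, 2.379, -0.007]
ft_force: [6.6, -18.7, 5.4]
width: 66.2
grasp_force: 10.1
```

Emit:
servo_tool:
  steps:
    - [[0.0005,-0.003,0],[0,0,0],0.4]
    - [[0,-0.002,0],[0,0,0],0.2]
    - [[0,0,0],[0,0,0],0]
    - [[0,0,0],[0,0,0],-0.2]
    - [[0,0,0],[0,0,0],-0.2]
    - [[0,0,0],[0,0,0],-0.2]
    - [[0,0,0],[0,0,0],-0.2]
    - [[0,0,0],[0,0,0],-0.2]

```text
t: 14.8
ee_pos: [548.1, 381.7, 6.7]
orientation: [-2.049, -2.382, -0.001]
ft_force: [-0.3, 0.0, 0.2]
width: 35.3
grasp_force: 0.0
```

Emit:
servo_tool:
  steps:
    - [[0,0,0.015],[0,0,0],-0.2]
    - [[0,0,0.02],[0,0,0],-0.4]
    - [[0,0,0.03],[0,0,0],-1]
    - [[0,0,0.04],[0,0,0],-1]
    - [[0,-0.03,0.025],[0,0,0],-1]
    - [[0.01,-0.04,0],[0,0,0],-1]
    - [[0.01,-0.03,0],[0,0,0],-1]
    - [[0,0,0],[0,0,0],-1]

```text
t: 15.47
ee_pos: [569.7, 277.0, 138.8]
orientation: [2.052, 2.377, 0.002]
ft_force: [-0.3, 0.3, -0.8]
width: 0.4
grasp_force: 0.0
```

```bash
python3 look.py d; python3 - <<'E'
from h import *
d=cam("wrist"); cv2.imwrite("pics/w2.png",d["color"])
hs=cv2.cvtColor(d["color"],cv2.COLOR_BGR2HSV); P=cloud(d); dk=w2d(P.reshape(-1,3)).reshape(P.shape[:2]+(2,))
m=cv2.inRange(hs,(100,120,50),(125,255,255)); m[np.abs(dk[...,1])>100]=0
Q=w2d(ray(d,np.argwhere(m)[:,::-1],12)); print("board",np.percentile(Q,[.5,99.5],axis=0).round(1))
m=cv2.inRange(hs,(10,60,100),(28,255,255)); m[(np.abs(dk[...,0]-10)>110)|(np.abs(dk[...,1])>100)|(np.abs(P[...,2]-30)>6)]=0
Q=w2d(ray(d,np.argwhere(m)[:,::-1],30)); print("dock",len(Q))
if len(Q): print(cv2.minAreaRect(Q.astype(np.float32)),Q.min(0),Q.max(0))
E
```

```text
tcp [568.4 281.4 137.6] [[-147.9   -5.9]] ft [-0.3  1.   0.8]
top board [-53.6  38.7] [54.5 34. ] 7.7 min [-79.   20.4] max [-25.2  58.2]
wrist board [-42.8  -1.9] [ 66.8 130.3] 0.7 min [-76.3 -67.2] max [-8.7 63.5]
wrist door [-346.5   49.6] [ 22.6 368.7] 0.3 min [-358.7 -134.8] max [-334.3  233.8]
side board [-43.5   1.6] [ 64.3 119.7] 0.6 min [-75.7 -58.6] max [-11.4  61.8]
board [[-77.2 -66.3]
 [-10.6  62.7]]
dock 3049
((-26.311450958251953, -2.2729644775390625), (79.7763900756836, 158.8210906982422), 0.7146199345588684) [-67.13635186 -81.87452678] [13.73565126 77.53996898]
```

View pics/w2.png

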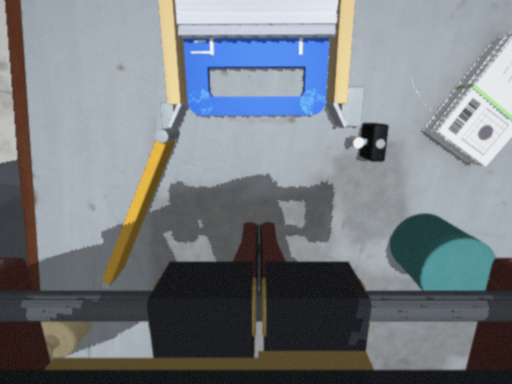

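The board sits flush between the cheeks. Its rear edge is 9 mm behind the cheek ends against 10 mm nominal, so it is home. Now computing the door-closing arc.

```bash
python3 - <<'E'
from h import *
H=np.array([-93.5,81.5]); r=145
def p(a,off): a=a-0.01; return d2w([H+r*np.array([-np.sin(a),-np.cos(a)])+off*np.array([-np.cos(a),np.sin(a)])])[0]
print("start",p(2.0,36).round(1))
prev=p(2.0,19); print(prev.round(1))
for a in np.arange(1.9,-0.01,-0.1):
    q=p(a,19 if a>.6 else 16); print(round(a,2),((q-prev)).round(1),q.round(1)); prev=q
print(p(0.047,15),p(0,15),p(-.03,15))
E
```

```text
start [399.9 193.4]
[416.2 188.7]
1.9 [13.7 -5.1] [429.9 183.6]
1.8 [14.1 -3.7] [444.1 179.9]
1.7 [14.4 -2.3] [458.5 177.6]
1.6 [14.6 -0.8] [473.1 176.7]
1.5 [14.6  0.6] [487.7 177.3]
1.4 [14.5  2.1] [502.2 179.4]
1.3 [14.2  3.5] [516.4 182.9]
1.2 [13.8  4.9] [530.1 187.8]
1.1 [13.2  6.3] [543.4 194. ]
1.0 [12.5  7.5] [555.9 201.6]
0.9 [11.7  8.8] [567.6 210.3]
0.8 [10.8  9.9] [578.4 220.2]
0.7 [ 9.7 10.9] [588.1 231.1]
0.6 [ 9.9 14.5] [598.  245.6]
0.5 [ 7.1 12.7] [605.1 258.4]
0.4 [ 5.8 13.4] [610.9 271.8]
0.3 [ 4.4 13.9] [615.3 285.7]
0.2 [ 3.  14.3] [618.3 299.9]
0.1 [ 1.6 14.5] [619.9 314.4]
-0.0 [ 0.1 14.6] [620. 329.]
[620.06101315 323.13739462] [619.89120034 329.98602756] [619.61461448 334.350322  ]
```

Emit:
servo_tool:
  steps:
    - [[-0.034,-0.0175,0],[0,0,0],-1]
    - [[-0.034,-0.0175,0],[0,0,0],-1]
    - [[-0.034,-0.0175,0],[0,0,0],-1]
    - [[-0.034,-0.0175,0],[0,0,0],-1]
    - [[-0.034,-0.0175,0],[0,0,0],-1]
    - [[0,0,0],[0,0,0],-1]
    - [[0,0,-0.02],[0,0,0],-1]
    - [[0,0,-0.02],[0,0,0],-1]

```text
t: 16.33
ee_pos: [398.8, 195.3, 97.4]
orientation: [2.046, 2.382, 0.006]
ft_force: [0.1, 0.6, -0.5]
width: 0.4
grasp_force: 0.0
```

Emit:
servo_tool:
  steps:
    - [[0,0,-0.02],[0,0,0],-1]
    - [[0,0,-0.02],[0,0,0],-1]
    - [[0,0,-0.02],[0,0,0],-1]
    - [[0,0,-0.02],[0,0,0],-1]
    - [[0,0,0],[0,0,0],-1]
    - [[0,0,0],[0,0,0],-1]
    - [[0,0,0],[0,0,0],-1]
    - [[0,0,0],[0,0,0],-1]

```text
t: 17.0
ee_pos: [398.9, 194.5, 17.7]
orientation: [2.048, 2.381, 0.003]
ft_force: [0.5, 0.1, -1.5]
width: 0.3
grasp_force: 0.0
```

Sweeping along the arc to about a=0.8, then on to 0.2, where I'll check.

Emit:
servo_tool:
  steps:
    - [[0.009,-0.003,0],[0,0,0],-1]
    - [[0.0085,-0.003,0],[0,0,0],-1]
    - [[0.0137,-0.005,0],[0,0,0],-1]
    - [[0.0141,-0.0037,0],[0,0,0],-1]
    - [[0.0144,-0.0023,0],[0,0,0],-1]
    - [[0.0146,-0.0008,0],[0,0,0],-1]
    - [[0.0146,0.0006,0],[0,0,0],-1]
    - [[0.0145,0.0021,0],[0,0,0],-1]

```text
t: 17.67
ee_pos: [503.8, 177.7, 16.9]
orientation: [2.051, 2.38, 0.001]
ft_force: [-1.0, -0.0, -0.7]
width: 0.3
grasp_force: 0.3
```

Emit:
servo_tool:
  steps:
    - [[0.0142,0.0035,0],[0,0,0],-1]
    - [[0.0138,0.0049,0],[0,0,0],-1]
    - [[0.0132,0.0063,0],[0,0,0],-1]
    - [[0.0125,0.0075,0],[0,0,0],-1]
    - [[0.0117,0.0088,0],[0,0,0],-1]
    - [[0.0108,0.0099,0],[0,0,0],-1]
    - [[0.0097,0.0109,0],[0,0,0],-1]
    - [[0.0099,0.0145,0],[0,0,0],-1]

```text
t: 18.33
ee_pos: [599.2, 244.0, 16.7]
orientation: [2.051, 2.38, -0.0]
ft_force: [-0.1, -0.4, -0.7]
width: 0.5
grasp_force: 0.3
```

Emit:
servo_tool:
  steps:
    - [[0.0071,0.0127,0],[0,0,0],-1]
    - [[0.0058,0.0134,0],[0,0,0],-1]
    - [[0.0044,0.0139,0],[0,0,0],-1]
    - [[0,0,0],[0,0,0],-1]
    - [[0,0,0],[0,0,0],-1]
    - [[0,0,0],[0,0,0],-1]
    - [[0,0,0],[0,0,0],-1]
    - [[0,0,0],[0,0,0],-1]

```text
t: 19.0
ee_pos: [614.4, 284.2, 16.7]
orientation: [-2.05, -2.381, 0.001]
ft_force: [0.5, -0.7, -0.4]
width: 0.8
grasp_force: 0.0
```

```bash
python3 look.py e
```

```text
tcp [614.6 284.6  16.8] [[-151.2  -52. ]] ft [ 0.5 -0.  -0.6]
wrist board [-50.4  -2.3] [ 54.2 130.6] 0.4 min [-77.9 -67.6] max [-22.9  63.2]
wrist door [-113.8   -3.5] [159.3  13.6] 75.9 min [-138.6  -80.8] max [-91.2  75. ]
side board [-43.7   1.7] [ 64.  119.9] 0.6 min [-75.7 -58.6] max [-11.4  61.8]
side door [-109.    13.4] [123.2  11.1] 75.8 min [-124.3  -47.1] max [-91.7  73.5]
```

View pics/e.png

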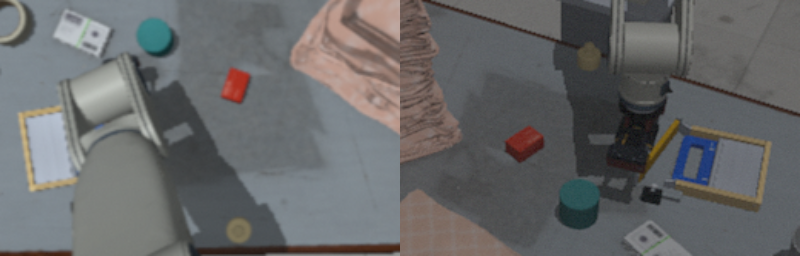

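Door at about 0.25 rad, board still home. Pushing through the catch.

Emit:
servo_tool:
  steps:
    - [[0.0015,0.007,0],[0,0,0],-1]
    - [[0.0015,0.007,0],[0,0,0],-1]
    - [[0.001,0.007,0],[0,0,0],-1]
    - [[0.001,0.007,0],[0,0,0],-1]
    - [[0.0005,0.006,0],[0,0,0],-1]
    - [[0,0.005,0],[0,0,0],-1]
    - [[0,0.005,0],[0,0,0],-1]
    - [[0,0,0],[0,0,0],-1]

```text
t: 19.82
ee_pos: [619.9, 327.5, 16.5]
orientation: [2.046, 2.382, -0.006]
ft_force: [-0.3, -10.9, 2.9]
width: 0.5
grasp_force: 5.3
```

Emit:
servo_tool:
  steps:
    - [[0,0.002,0],[0,0,0],-1]
    - [[0,0.002,0],[0,0,0],-1]
    - [[0,0.001,0],[0,0,0],-1]
    - [[0,0,0],[0,0,0],-1]
    - [[0,0,0],[0,0,0],-1]
    - [[0,0,0],[0,0,0],-1]
    - [[0,0,0],[0,0,0],-1]
    - [[0,0,0],[0,0,0],-1]

```text
t: 20.48
ee_pos: [619.8, 328.0, 16.4]
orientation: [2.046, 2.38, -0.014]
ft_force: [1.1, -28.0, 9.3]
width: 0.4
grasp_force: 13.4
```

```bash
python3 look.py f
```

```text
tcp [619.9 328.   16.4] [[-109.1  -63.3]] ft [  1.6 -27.1   8.3]
wrist board [-44.3  -2. ] [ 65.6 130.5] 0.6 min [-77.7 -67.2] max [-11.   63.5]
wrist door [-91.4  -5.2] [ 14.2 159.6] 0.6 min [-99.3 -85.1] max [-83.5  74.5]
side board [-44.1   1.7] [ 64.5 119.6] 0.9 min [-76.5 -58.6] max [-11.4  61.8]
```

Door hits a hard stop parallel to the dock. Backing off straight and checking.

Emit:
servo_tool:
  steps:
    - [[0,-0.005,0],[0,0,0],-1]
    - [[0.001,-0.008,0],[0,0,0],-1]
    - [[0.003,-0.02,0],[0,0,0],-1]
    - [[0.003,-0.02,0.01],[0,0,0],-1]
    - [[0,0,0.04],[0,0,0],-1]
    - [[0,0,0.04],[0,0,0],-1]
    - [[-0.02,-0.02,0.03],[0,0,0],-1]
    - [[-0.02,-0.02,0],[0,0,0],-1]

```text
t: 21.3
ee_pos: [591.7, 243.4, 143.6]
orientation: [2.044, 2.378, 0.019]
ft_force: [-0.1, 0.1, 0.0]
width: 0.2
grasp_force: 0.0
```

Emit:
servo_tool:
  steps:
    - [[-0.03,-0.03,0.02],[0,0,0],-1]
    - [[-0.03,-0.03,0.02],[0,0,0],-1]
    - [[-0.03,-0.03,0.02],[0,0,0],-1]
    - [[-0.03,-0.03,0],[0,0,0],-1]
    - [[-0.02,-0.02,0],[0,0,0],-1]
    - [[0,0,0],[0,0,0],-1]
    - [[0,0,0],[0,0,0],-1]
    - [[0,0,0],[0,0,0],-1]

```text
t: 21.97
ee_pos: [459.1, 112.2, 190.6]
orientation: [2.048, 2.38, 0.003]
ft_force: [-0.3, -0.4, 0.0]
width: 0.4
grasp_force: 0.0
```

```bash
python3 look.py g
```

```text
tcp [458.9 112.5 190. ] [[-299.7  126.4]] ft [-0.1 -0.5 -0. ]
top board [-44.2  -2.8] [ 67.7 129.6] 1.2 min [-77.9 -67.3] max [-9.3 62.3]
top door [-93.4  -5.4] [ 11.1 153.7] 0.6 min [-99.2 -82.2] max [-87.2  71.4]
wrist door [-551.9  193.3] [ 27.1 442.1] 0.5 min [-567.2  -27.8] max [-536.6  414.3]
side board [-43.6   1.6] [ 64.1 119.9] 0.4 min [-75.7 -58.6] max [-11.4  61.8]
side door [-93.2  -7.2] [ 10.  161.4] 0.6 min [-98.2 -87.8] max [-87.5  73.5]
```

View pics/g.png

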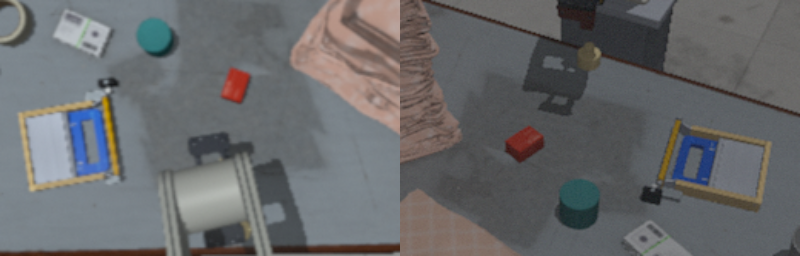

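Both views show the door shut and parallel to the dock, the board home, and the tin, weight and box in place.

```bash
python3 -c "
from workcell import close_job
print(close_job())"
```

```text
the job is handed in; nothing more can be done
None
```

The job is handed in: the board is fully home in the dock, the door is shut past its catch, the tin, weight and staple box look unmoved in both views, and it took about 22 s of the 72 s allowed.

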